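Hold the hidden pivot bolt of a puppet rigging stand

ROBOT

A 6-joint arm with a two-finger parallel gripper is mounted at the origin on the work surface. World frame = base frame: x ahead of the robot, y to its left, z up, the work surface at z = 0. Lengths are in m, angles in degrees, forces in N, time in s.
With the tool pointing down it reaches from about 0.25 to 0.725 m from the base axis. Payload 9.7 kg.
Tool frame: the origin (TCP) lies midway between the tips of the shut fingers; the grasp point (between the pads) lies 19 mm behind it (bot.pinch_z is the distance from the TCP to the grasp point, in m); z points along the fingers, y is the line along which they close (so a half turn about z gives the same grasp; the last joint's range is limited). The gripper opens to 85 mm and grips with 20 to 120 N. Pads are 22 mm wide; open, the fingers measure 114 mm over their backs; the gripper's body (76 mm by 85 mm) begins 54 mm behind the grasp point. The pads swing forward as they close: fully open they stand 13 mm farther back than shut.
Start: joints at [72.365, 4.979, 10.078, 95.1, 0, 90], TCP at [0.167, 0.524, 0.231] pointing down, gripper open.
Joint ranges: [-179.16, 179.16], [-48.56, 103.87], [-65.8, 70.77], [-126.05, 130.52], [-82.76, 87.17], [-180, 180]. Speed limits (degrees/s): [127.2, 127.2, 147.25, 180, 180, 180].

INTERFACE

Orientations are given as [roll, pitch, yaw] about the fixed x, y, z axes, in that order (R = Rz(yaw) Ry(pitch) Rx(roll)).
In Python, from workcell import sensors, camera, camera_params, ticket, bot gives the robot as it stands.
- The arm moves only by the shell command python3 -m jog 'ROWS' [FORCE]. ROWS is JSON, a list that holds one entry, the list of rows, each a list of 5 numbers: the shift along the world's x, y, z in units of 50 mm (1.0 is 50 mm), then the turn about the world's z in units of 5 degrees (1.0 is 5 degrees), then the opening, from 0 (shut) to 1 (fully open). In form: [[[tx, ty, tz, yaw, grip], ...]]. A call has 1 to 8 rows; each row shifts and turns the commanded pose from where the row before left it; what a row does not reach is not made up. A row lasts 1/10 s, in which the tool goes at most 50 mm and 8.59 degrees, less where a joint would pass 70% of its speed; a pose out of reach is approached as far as the arm can. A call is refused whole if a number of a shift passes 1 or a number of a turn 1, either way. A call with a gripper value outside its range is refused whole. The fingers move at their own pace and stop on an object; FORCE is the grip in N (left out, the last holds). Time passes only in rows, so rows that do not move let the fingers close. It gives the time, the measured TCP pose, the force, the opening and the grip force at its end, in the units of the state.
- sensors.get_obs(): the state, without advancing time (a new reading comes with each control period).
- camera(name): name is "side" or "top"; returns the picture (384x512x3 uint8, blue, green, red); there is no depth.
- camera_params(name): a dict with "fx", "fy", "cx", "cy" (pixels), "T" (4x4, takes a point from camera to world coordinates). Camera axes: x right, y down, z forward; pixel columns grow to the right and rows downward; lengths in m; the calibration is good to about 2 mm. A picture is of the moment at which its call begins. camera_params takes no time and is no camera call.
- ticket.job_done(): hands the job in; it is judged then, once.
The state is a dict: "time": time; "q": joint angles; "qd": joint speeds; "joint_efforts": joint torques, N m; "ee_pos": TCP position; "tcp_rot": TCP orientation; "wrist_force": force on the tool from outside, world axes, zero at the start; "torque": the same for the moment, N m; "opening": finger opening in m; "grasp_force": force on a finger pad.
Only numpy, scipy, OpenCV 4.12 (cv2) and the standard library are available. Lean on these libraries where they do the work, as an engineer would, in place of code of your own. Each camera call takes 0.05 s, during which the arm holds its last target. There are 200 camera calls.

TASK

The lock nut of the rigging stand has worked slack and the flying puppet has sagged on its arm. Reach down into the narrow gap behind the bracket, grip the hidden hexagon head of the pivot bolt, turn it until the rig arm is level and the puppet upright again, and finish while still gripping the head there, keeping it from turning, so that I can tighten the lock nut from the front. Do not touch the puppet or its rig arm, its putty is still soft, and leave the glue bottle, the tape roll and the jar where they are.

Things in the scene. Friction and masses are not known exactly. Their poses are not given: they have to be found in the camera images.
- stand: Rigging stand, fixed to the bench. Origin on the bench straight below the middle of the bolt head; x along the pivot bolt from head (rear) to front end, y to the side where the rig arm stands out, z up. Base plate 240 x 150 x 12 mm. Grey post 60 x 60 mm, x -96 to -36 mm, top at 216 mm. Steel bracket 56 mm wide on the post: upright leg x 10 to 20 mm, top at 242 mm; level leg's top at 138 mm.
- gap (a point): Middle of the mouth of the gap behind the bracket, level with the bracket's top edge, 242 mm above the bench and 22 mm above the bolt's axis. The gap, between the bracket's upright leg and the post, is 46 mm wide along the stand's x and open at the top and at both sides (y). The bolt head sits in it 13 mm nearer the bracket than its middle. Axes as the stand's.
- bolt_head: Plain steel hexagon head, 30 mm across flats, 14 mm thick, 220 mm above the bench; 3 mm from the bracket, a washer between. Origin in its middle. x along the bolt towards the bracket; two flats face +y and -y at 15 mm, so jaws coming along -z and closing along y take them squarely. z is plumb at joint value 0.25, leans 0.25 rad away from the arm's side at 0 and towards it at greater values.
- pivot (a joint): Turning of bolt, nut, arm and puppet as one about the bolt's axis, rad. 0: arm level, puppet upright; positive: sagged (arm end down). Starts at 0.38 to 0.62, kept there by friction of the slack joint, which is too weak to keep it level: let go, it sinks again. Raising takes about 0.2 N m; a grip of 40 N on the flats is enough. The head may slip slightly in the jaws.
- rig_arm: Rig arm in front of the bracket, not to be touched: steel rod 8 mm thick, 85 mm long, 63 mm ahead of the bolt head's middle, in an aluminium boss 28 mm across on the bolt's front end, with a small brass clamp near its outer end. Origin in the middle of the bolt head; y out along the rod, x along the bolt, z up when level.
- puppet: Puppet 236 mm tall, 89 mm wide, 0.16 kg (jointed steel armature, putty chest and hips, pale round head, dark boots), carried by its back on the rig arm; not to be touched. Origin at the rig point on its back, 75 mm along the arm from the bolt's axis and 78 mm ahead of the bolt head's middle; z up through its head (top 80 mm above, boots 156 mm below), x out of its chest.
- glue_bottle: Amber glue bottle, 52 mm across, 150 mm tall, beside the stand; origin at its underside. Leave it alone.
- tape_roll: White roll of tape lying flat, 96 mm across, 48 mm tall, beside the stand; origin at its underside. Leave it alone.
- jar: Small open glass jar, 64 mm across, 70 mm tall, beside the stand; origin at its underside. Leave it alone.

How it is judged:
By the outcome, as a careful person would: the job done as asked, in the order asked, and still so for the second after the job is handed in, while the arm keeps its last pose, push and grip.
It also fails if it takes over 32 s, if anything falls off the work surface, if the arm or the gripper's body presses on something with over 40 N, if the wrist force passes 120 N, or if a joint passes its speed limit or range.

## Working session

There is one attempt and no reset: what is moved stays moved. The work goes in short steps, Python scripts to look and compute and a shell command to move; the robot and the scene stay as the last step left them, time stands still between calls to the robot, and variables do not carry over. Pictures are saved under pics/ and viewed, at most 10 in all, crops included, and the job is handed in when it is done.

```bash
mkdir -p pics; python3 - <<'E'
from workcell import sensors,camera,camera_params,bot
import cv2,numpy as np
np.set_printoptions(precision=4,suppress=True)
for n in("side","top"):
    im=camera(n);cv2.imwrite(f"pics/{n}0.png",im);p=camera_params(n);print(n,p["fx"],p["fy"],p["cx"],p["cy"]);print(p["T"])
o=sensors.get_obs();print(o);print(bot.pinch_z)
E
```

```text
side 378.2196133943008 378.2196133943008 254.47287229329584 189.65221926395927
[[ 0.9675 -0.1251  0.2195  0.3868]
 [-0.2515 -0.5611  0.7886 -0.5554]
 [ 0.0245 -0.8182 -0.5744  0.6248]
 [ 0.      0.      0.      1.    ]]
top 463.70806312416323 463.70806312416323 255.45412937836747 189.69500303244982
[[ 0.0251 -0.9895  0.1425  0.4301]
 [-0.9995 -0.0273 -0.0141  0.072 ]
 [ 0.0178 -0.1421 -0.9897  1.2979]
 [ 0.      0.      0.      1.    ]]
{'time': 0.1, 'q': array([72.3647,  5.0054, 10.0388, 95.0982,  0.0006, 89.9998]), 'qd': array([-0.0601, -0.1071,  0.0228, -0.0477, -0.0128,  0.0186]), 'joint_efforts': array([ -0.0003, -52.156 ,  46.5654,   0.0159,   0.    ,  -0.    ]), 'ee_pos': array([0.1666, 0.524 , 0.2307]), 'tcp_rot': array([-179.9352,   -0.0006,  162.365 ]), 'wrist_force': array([-0.5972,  0.042 , -1.0109]), 'torque': array([ 0.0414,  0.0535, -0.0179]), 'grasp_force': 0.0, 'opening': 0.0854828511497385}
0.0187
```

View pics/side0.png

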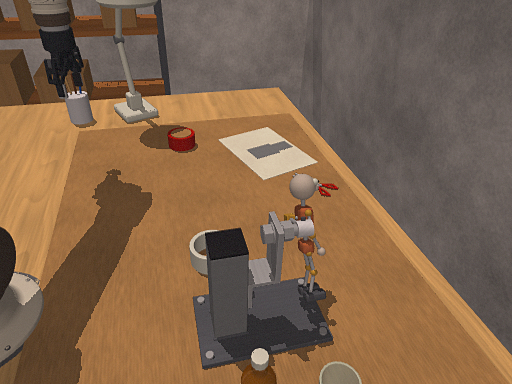

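View pics/top0.png

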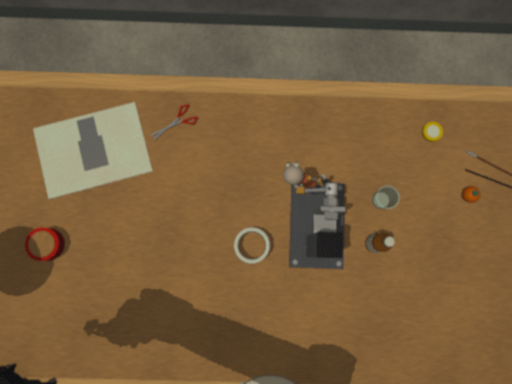

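The side view shows the stand with its post top at (227,243), the bracket at (275,240) and the puppet at (305,240). The top view shows the post top at (330,245), the bracket's upright leg at (332,209), and the rig arm going left (+y) to the puppet head at (293,175). The glue bottle is at (383,241), the jar at (386,197) and the tape at (252,245).

```bash
cat > h.py <<'E'
import cv2,numpy as np
from workcell import sensors,camera,camera_params,bot
np.set_printoptions(precision=4,suppress=True)
def ray(n,u,v,z):
    p=camera_params(n);T=np.array(p["T"]);d=T[:3,:3]@[(u-p["cx"])/p["fx"],(v-p["cy"])/p["fy"],1]
    return T[:3,3]+d*(z-T[2,3])/d[2]
def proj(n,P):
    p=camera_params(n);T=np.array(p["T"]);c=T[:3,:3].T@(np.array(P)-T[:3,3]);return np.array([p["fx"]*c[0]/c[2]+p["cx"],p["fy"]*c[1]/c[2]+p["cy"]])
E
python3 - <<'E'
from h import *
t=cv2.imread("pics/top0.png");s=cv2.imread("pics/side0.png")
# post top: black
for n,im,roi,z in(("top",t,(300,220,50,45),.216),("side",s,(200,225,55,40),.216)):
    x,y,w,h=roi;g=im[y:y+h,x:x+w].max(2)
    m=(g<32).astype(np.uint8)
    c=max(cv2.findContours(m,0,2)[0],key=cv2.contourArea);r=cv2.minAreaRect(c)
    print(n,cv2.contourArea(c),r,[ray(n,a+x,b+y,z) for a,b in cv2.boxPoints(r)],ray(n,r[0][0]+x,r[0][1]+y,z))
a=cv2.resize(t[150:280,270:410],None,fx=5.5,fy=4.5,interpolation=cv2.INTER_CUBIC)
cv2.imwrite("pics/tz.png",cv2.resize(t[160:275,270:410],None,fx=5,fy=5,interpolation=cv2.INTER_CUBIC))
cv2.imwrite("pics/sz.png",cv2.resize(s[165:285,200:345],None,fx=5,fy=5,interpolation=cv2.INTER_CUBIC))
E
```

```text
top 88.0 ((36.0, 29.000003814697266), (16.000003814697266, 18.80000114440918), 53.130104064941406) [array([ 0.4531, -0.1052,  0.216 ]), array([ 0.4801, -0.1403,  0.216 ]), array([ 0.451 , -0.1626,  0.216 ]), array([ 0.4242, -0.1276,  0.216 ])] [ 0.452  -0.1339  0.216 ]
side 33.5 ((28.04233741760254, 29.56642723083496), (8.15918254852295, 38.094200134277344), 88.45184326171875) [array([ 0.4344, -0.1364,  0.216 ]), array([ 0.4914, -0.1474,  0.216 ]), array([ 0.4876, -0.1643,  0.216 ]), array([ 0.4321, -0.1534,  0.216 ])] [ 0.4613 -0.1505  0.216 ]
```

View pics/tz.png

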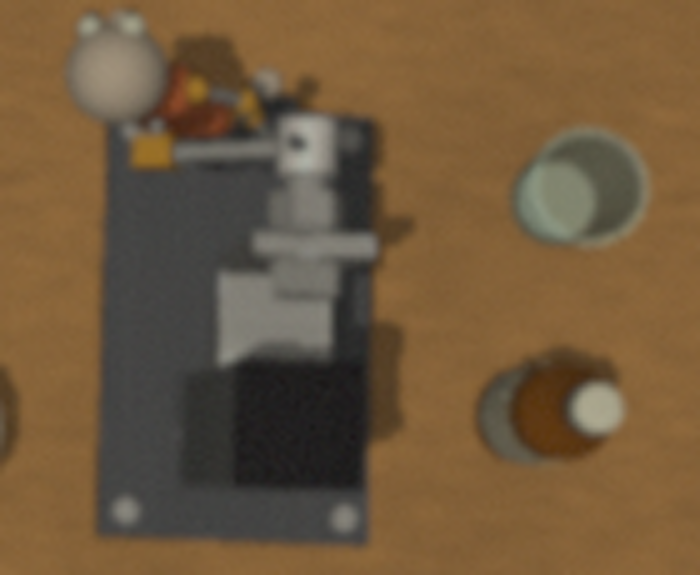

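View pics/sz.png

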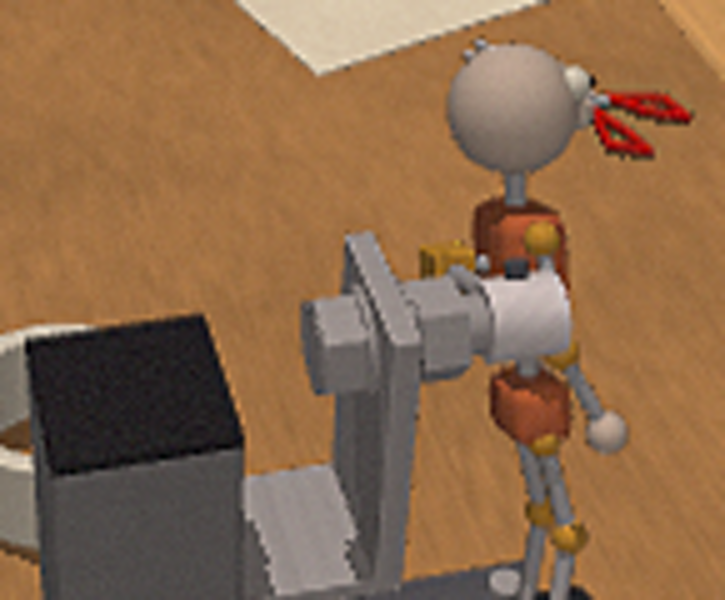

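The top crop shows the post top's corners at about (236,362) and (364,360), the bracket edge from (253,245) to (377,247), and the bolt head at (307,278). In the side crop the head stands in the gap behind the bracket at (340,345), and the puppet head is at (513,107).

```bash
python3 - <<'E'
from h import *
tz=lambda u,v:(270+(u+.5)/5-.5,160+(v+.5)/5-.5)
sz=lambda u,v:(200+(u+.5)/5-.5,165+(v+.5)/5-.5)
for name,n,f,pts,z in(("post","top",tz,[(236,362),(364,360),(362,490),(234,487)],.216),("post","side",sz,[(28,342),(205,316),(243,443),(55,473)],.216),
 ("brk","top",tz,[(253,233),(377,235),(377,258),(253,257)],.242),("brk","side",sz,[(345,240),(368,232),(420,340),(397,348)],.242),
 ("base","top",tz,[(108,115),(373,120),(367,543),(98,535)],.012),("bottle cap","top",tz,[(596,408)],.15),("jar","top",tz,[(590,186)],.07)):
    P=np.array([ray(n,*f(*p),z) for p in pts]);print(name,n,P[:,:2].tolist(),P.mean(0))
def tri(a,b):
    A=[];B=[]
    for n,(u,v) in(("top",a),("side",b)):
        o=np.array(camera_params(n)["T"])[:3,3];d=ray(n,u,v,0)-o;d/=np.linalg.norm(d);M=np.eye(3)-np.outer(d,d);A.append(M);B.append(M@o)
    X=np.linalg.lstsq(np.vstack(A),np.hstack(B),rcond=None)[0];return X,proj("top",X)-a,proj("side",X)-b
print("puppet head",tri(tz(118,75),sz(513,107)))
print("clamp",tri(tz(152,150),sz(447,262)))
E
```

```text
post top [[0.4902545356184272, -0.08900280048288026], [0.4927431838239687, -0.14890371607498826], [0.43262875786845384, -0.14787345969011662], [0.4325161836050718, -0.0884335117847583]] [ 0.462  -0.1186  0.216 ]
post side [[0.43502569073598035, -0.09449415880249695], [0.4933613286459243, -0.09483756163747997], [0.4915526620238728, -0.15457952604630693], [0.4341866171682515, -0.15402771900271278]] [ 0.4635 -0.1245  0.216 ]
brk top [[0.5480632585701768, -0.09258702352870898], [0.548680413751029, -0.1496823650714888], [0.5380731502466963, -0.14965607933518627], [0.5370056716353357, -0.09264414897930348]] [ 0.543  -0.1211  0.242 ]
brk side [[0.5392300226333921, -0.09770199755338943], [0.5477546858992178, -0.09534694080609274], [0.5478113380095311, -0.14960273325862256], [0.5398730379281007, -0.1514909077498826]] [ 0.5437 -0.1235  0.242 ]
base top [[0.6382651701534057, -0.046348132376458254], [0.639585327044167, -0.19586243225057456], [0.40437353588253383, -0.19203366023227933], [0.40505795191410193, -0.044145018470534925]] [ 0.5218 -0.1196  0.012 ]
bottle cap top [[0.4758572562132709, -0.2775227961328772]] [ 0.4759 -0.2775  0.15  ]
jar top [[0.5975259957447888, -0.30054123241357733]] [ 0.5975 -0.3005  0.07  ]
puppet head (array([ 0.6219, -0.0304,  0.2367]), array([ 0.1381, -0.4248]), array([-0.5703,  0.0701]))
clamp (array([ 0.5938, -0.052 ,  0.1865]), array([ 0.049 , -0.1704]), array([-0.2337,  0.0263]))
```

```bash
python3 - <<'E'
from h import *
for p in[(135,112),(78,120),(182,145),(100,110),(65,95)]: print(p,ray("side",*p,0))
print(proj("side",(0,.7,.25)),proj("side",(0,.7,0)))
E
python3 -m jog '[[[-0.5,0.5,0.5,0,1],[-0.7,0.5,0.5,0,1],[-0.7,0.5,0.5,0,1]]]'
```

```text
(135, 112) [0.2957 0.9279 0.    ]
(78, 120) [0.0869 0.8937 0.    ]
(182, 145) [0.4502 0.6139 0.    ]
(100, 110) [0.1605 0.9751 0.    ]
(65, 95) [0.0043 1.1705 0.    ]
[18.4336 71.6947] [ 43.4164 146.3039]
time: 0.4
ee_pos: [0.0708, 0.5995, 0.3068]
tcp_rot: [-180.0, 0.0, 162.3]
wrist_force: [0.5, 0.8, 0.3]
opening: 0.0851
grasp_force: 0.0
```

```bash
python3 -m jog '[[[-0.7,0.6,0,0,1],[-0.7,0.6,0,0,1],[0,0.7,0,0,1],[0,0.5,0,0,1],[0,0.5,0,0,1]]]'; python3 -m jog '[[[0,0.5,0,0,1],[0,0.5,0,0,1]]]'; python3 -c "
from h import *
o=sensors.get_obs();print(o['q'],o['tcp_rot'])"
```

```text
time: 0.9
ee_pos: [0.001, 0.7395, 0.2999]
tcp_rot: [179.8, -0.1, 162.4]
wrist_force: [0.0, 64.8, 71.8]
opening: 0.0854
grasp_force: 0.0
time: 1.1
ee_pos: [0.0015, 0.7661, 0.2813]
tcp_rot: [178.2, -0.6, 162.4]
wrist_force: [-0.7, -0.2, 0.2]
opening: 0.0853
grasp_force: 0.0
[ 89.8852  45.2974  70.6656 113.4792   0.0024 107.52  ] [178.1993  -0.5709 162.3742]
```

```bash
python3 -m jog '[[[0,0.3,0.1,0,1],[0,0.3,0.1,0,1],[0,0.3,0.1,0,1]]]'; python3 -m jog '[[[0,-0.2,0,0,1],[0,-0.2,0,0,1]]]';python3 -c "
from h import *
o=sensors.get_obs();print(o['q'],o['tcp_rot'],o['ee_pos'])"
```

```text
time: 1.4
ee_pos: [0.0016, 0.7834, 0.2814]
tcp_rot: [176.1, -1.2, 162.4]
wrist_force: [-0.6, 0.7, 0.9]
opening: 0.0857
grasp_force: 0.0
time: 1.6
ee_pos: [0.0016, 0.7633, 0.2802]
tcp_rot: [176.2, -1.2, 162.4]
wrist_force: [0.6, 0.3, 0.4]
opening: 0.0852
grasp_force: 0.0
[ 89.8815  38.5665  59.6032 107.0096  -0.001  107.5219] [176.1588  -1.2106 162.4001] [0.0016 0.7633 0.2802]
```

```bash
python3 -m jog '[[[0,0.3,0.3,0,1],[0,0.3,0.3,0,1],[0,0.3,0.3,0,1],[0,0.3,0.3,0,1],[0,0.3,0.3,0,1]]]';python3 -c "
from h import *
from scipy.spatial.transform import Rotation as R
o=sensors.get_obs();M=R.from_euler('xyz',o['tcp_rot'],degrees=True).as_matrix();print(o['q'],M[:,2],M[:,1])"
```

```text
time: 2.1
ee_pos: [0.0014, 0.787, 0.316]
tcp_rot: [172.5, -2.4, 162.5]
wrist_force: [-0.1, 1.5, 0.1]
opening: 0.0853
grasp_force: 0.0
[ 89.8971  42.9693  70.765  109.9578   0.0005 107.5342] [ 0.0002  0.1364 -0.9907] [0.303  0.9441 0.13  ]
```

```bash
python3 -m jog '[[[0,0.3,0.3,0,1],[0,0.3,0.3,0,1],[0,0.3,0.3,0,1],[0,0.3,0.3,0,1]]]';python3 -c "
from h import *
from scipy.spatial.transform import Rotation as R
o=sensors.get_obs();M=R.from_euler('xyz',o['tcp_rot'],degrees=True).as_matrix();print(o['q'],M[:,2],M[:,1])"
```

```text
time: 2.5
ee_pos: [0.0013, 0.7998, 0.3346]
tcp_rot: [169.3, -3.3, 162.7]
wrist_force: [0.1, -0.6, 0.6]
opening: 0.0856
grasp_force: 0.0
[ 89.9052  41.8052  70.7473 107.7626  -0.0017 107.5399] [ 0.0004  0.1939 -0.981 ] [0.3029 0.9349 0.1849]
```

```bash
python3 -m jog '[[[0,0.3,0.3,0,1],[0,0.3,0.3,0,1],[0,0.3,0.3,0,1],[0,0.3,0.3,0,1]]]';python3 -c "
from h import *
from scipy.spatial.transform import Rotation as R
o=sensors.get_obs();M=R.from_euler('xyz',o['tcp_rot'],degrees=True).as_matrix();print(o['q'],M[:,2],M[:,1])"
```

```text
time: 2.9
ee_pos: [0.0012, 0.8139, 0.3543]
tcp_rot: [165.9, -4.4, 162.9]
wrist_force: [0.2, 0.8, -0.9]
opening: 0.0852
grasp_force: 0.0
[ 89.914   40.677   70.7097 105.3257  -0.0024 107.547 ] [ 0.0004  0.2539 -0.9672] [0.3029 0.9218 0.2421]
```

```bash
python3 -m jog '[[[0,-0.3,0.1,0.5,1],[0.2,-0.5,0,0.75,1],[0.4,-0.6,0,0.75,1],[0.6,-0.6,0,0.75,1],[0.6,-0.6,0,0.75,1],[0.6,-0.6,0,0,1],[0.6,-0.6,0,0,1],[0.6,-0.6,0,0,1]]]'; python3 -m jog '[[[0.6,-0.6,0,0,1],[0.6,-0.6,0,0,1],[0.6,-0.6,0,0,1],[0.6,-0.6,0,0,1],[0.6,-0.6,0,0,1],[0.6,-0.6,0,0,1],[0.6,-0.6,0,0,1],[0.5,-0.5,0,0,1]]]';cat > tilt.py <<'E'
from h import *
from scipy.spatial.transform import Rotation as R
o=sensors.get_obs();M=R.from_euler('xyz',o['tcp_rot'],degrees=True).as_matrix();z=M[:,2];y=M[:,1]
print(o['time'],'q',o['q'],'pos',o['ee_pos'],'tilt x,y',np.degrees(np.arctan2(z[0],-z[2])),np.degrees(np.arctan2(z[1],-z[2])),'close az',np.degrees(np.arctan2(y[1],y[0])),'pinch',o['ee_pos']-bot.pinch_z*z,'F',o['wrist_force'],'T',o['torque'],o['opening'],o['grasp_force'])
E
python3 tilt.py
```

```text
time: 3.7
ee_pos: [0.1823, 0.5922, 0.3593]
tcp_rot: [166.0, -4.3, -179.6]
wrist_force: [1.3, 0.5, -0.2]
opening: 0.0853
grasp_force: 0.0
time: 4.5
ee_pos: [0.4177, 0.357, 0.3592]
tcp_rot: [166.0, -4.3, -179.6]
wrist_force: [-0.0, 0.2, 0.3]
opening: 0.0857
grasp_force: 0.0
4.5 q [ 33.2796   4.706   23.3657 104.4908  14.0593  33.9606] pos [0.4177 0.357  0.3592] tilt x,y -4.394180118882779 14.03139593242573 close az 89.28922080241078 pinch [0.4191 0.3524 0.3773] F [-0.0356  0.2321  0.2587] T [-0.1568 -0.0588 -0.0446] 0.08566696259111936 0.0
```

```bash
python3 -m jog '[[[0.6,-0.6,0,0,1],[0.6,-0.6,0,0,1],[0.6,-0.6,0,0,1],[0.6,-0.6,0,0,1],[0.6,-0.6,0,0,1],[0.6,-0.6,0,0,1],[0.6,-0.6,0,0,1],[0.5,-0.5,0,0,1]]]'; python3 -m jog '[[[0.4,0,0,0,1],[0.4,0,0,0,1],[0.3,0,0,0,1],[0.3,0,0,0,1],[0.3,0,0,0,1]]]';python3 tilt.py
```

```text
time: 5.3
ee_pos: [0.6525, 0.1217, 0.3588]
tcp_rot: [166.0, -4.3, -179.6]
wrist_force: [0.5, 0.6, 1.7]
opening: 0.0853
grasp_force: 0.0
time: 5.8
ee_pos: [0.7044, 0.1234, 0.3332]
tcp_rot: [165.6, -2.1, 179.9]
wrist_force: [-0.1, 0.6, -0.2]
opening: 0.0857
grasp_force: 0.0
5.8 q [  4.2098  42.012   70.7675 119.7221  14.4936   4.4274] pos [0.7044 0.1234 0.3332] tilt x,y -2.0506074695546714 14.391574852876865 close az 89.38992321874758 pinch [0.705  0.1187 0.3513] F [-0.0885  0.5566 -0.2086] T [-0.1886 -0.0383  0.0156] 0.08572527751041155 0.0
```

```bash
python3 -m jog '[[[0.3,0,0.1,0,1],[0.3,0,0.1,0,1],[0.3,0,0.1,0,1]]]';python3 tilt.py
```

```text
time: 6.1
ee_pos: [0.7233, 0.1226, 0.3255]
tcp_rot: [165.3, -0.5, 179.5]
wrist_force: [-0.2, 0.6, 0.6]
opening: 0.0857
grasp_force: 0.0
6.1 q [  3.9792  42.6327  70.7575 117.4419  14.6643   4.6783] pos [0.7233 0.1226 0.3255] tilt x,y -0.35923127695535517 14.675803309328892 close az 89.32194162174446 pinch [0.7234 0.1179 0.3436] F [-0.2338  0.5544  0.5575] T [-0.2423 -0.0351  0.0356] 0.08565260878058652 0.0
```

```bash
python3 -m jog '[[[-0.3,0,0,0,1],[-0.6,0,0.1,0,1],[-0.7,0,0.1,0,1],[-0.7,0,0,0,1],[-0.7,-0.2,0,0,1],[-0.6,-0.4,0,0,0.6],[-0.44,-0.6,0,0,0.6]]]'; python3 -m jog '[[[0,-0.7,0,0,0.6],[0,-0.7,0,0,0.6],[0,-0.7,0,0,0.6],[0,-0.7,-0.2,0,0.6],[0,-0.6,-0.2,0,0.6],[0,-0.4,-0.2,0,0.6],[0,-0.1,-0.2,0,0.6]]]';python3 tilt.py; python3 - <<'E'
from h import *
s=camera("side");t=camera("top")
cv2.imwrite("pics/c1.png",np.vstack([cv2.resize(s[130:280,180:340],None,fx=3.5,fy=3.5,interpolation=2)[:,:],]))
cv2.imwrite("pics/c1t.png",t)
E
```

```text
time: 6.8
ee_pos: [0.519, 0.0629, 0.3357]
tcp_rot: [165.3, -0.5, 179.6]
wrist_force: [0.2, 0.5, -0.5]
opening: 0.0591
grasp_force: 0.0
time: 7.5
ee_pos: [0.5211, -0.1345, 0.2941]
tcp_rot: [165.4, -0.6, 179.3]
wrist_force: [-0.0, 1.0, -0.2]
opening: 0.0513
grasp_force: 0.0
7.5 q [-21.5391  10.4804  22.1503 107.5415  13.4298 -21.475 ] pos [ 0.5211 -0.1345  0.2941] tilt x,y -0.43139625696474937 14.62973778744646 close az 89.16339963427963 pinch [ 0.5212 -0.1392  0.3122] F [-0.0173  0.9813 -0.1523] T [-0.2147 -0.0149  0.0237] 0.051321835862388324 0.0
```

View pics/c1.png

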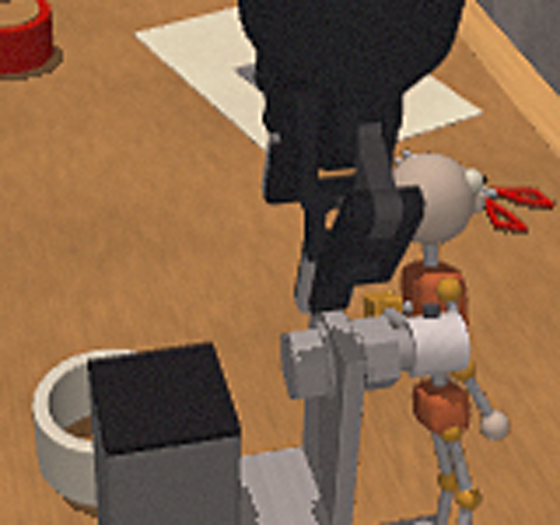

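The near and far fingers hang just above the bolt head (310,360 in the crop), tilted as wanted and clear of bracket, post and puppet. Next I go down around the head.

```bash
python3 -m jog '[[[0,-0.1,-0.03,0,0.6],[0,0.08,-0.31,0,0.6],[0,0.08,-0.31,0,0.6],[0,0.08,-0.31,0,0.6]]]';python3 -m jog '[[[0,0.08,-0.31,0,0.6],[0,0.04,-0.16,0,0.6],[0,0.04,-0.15,0,0.6]]]';python3 tilt.py
```

```text
time: 8.0
ee_pos: [0.5212, -0.1246, 0.2469]
tcp_rot: [165.4, -0.6, 179.5]
wrist_force: [-0.4, 0.0, -0.2]
opening: 0.0516
grasp_force: 0.0
time: 8.3
ee_pos: [0.521, -0.1168, 0.2158]
tcp_rot: [165.4, -0.6, 179.5]
wrist_force: [-0.3, -0.5, 0.3]
opening: 0.0511
grasp_force: 0.0
8.3 q [-19.8466   7.3192   9.7926  97.992   13.5943 -19.942 ] pos [ 0.521  -0.1168  0.2158] tilt x,y -0.4810312325959306 14.64485766015391 close az 89.3564013437278 pinch [ 0.5212 -0.1216  0.2339] F [-0.2617 -0.5442  0.297 ] T [-0.2093  0.0048 -0.0093] 0.051142710262610094 0.0
```

```bash
python3 -m jog '[[[0,0.02,-0.08,0,0.6],[0,0.04,0.01,0,0.6],[0,0.04,0.01,0,0.6],[0,0,0,0,0.6]]]';python3 -m jog '[[[0,0.03,0.01,0,0.6],[0,0,0,0,0.6]]]';python3 -m jog '[[[0,0.03,0.01,0,0.6],[0,0,0,0,0.6]]]';python3 tilt.py
```

```text
time: 8.7
ee_pos: [0.5211, -0.1124, 0.2132]
tcp_rot: [165.4, -0.6, 179.5]
wrist_force: [0.5, -0.5, 1.0]
opening: 0.0514
grasp_force: 0.0
time: 8.9
ee_pos: [0.521, -0.111, 0.2133]
tcp_rot: [165.4, -0.6, 179.5]
wrist_force: [0.8, -0.2, -0.8]
opening: 0.0507
grasp_force: 0.0
time: 9.1
ee_pos: [0.5209, -0.1097, 0.2134]
tcp_rot: [165.4, -0.7, 179.4]
wrist_force: [0.2, -2.5, -0.9]
opening: 0.0516
grasp_force: 0.9
9.1 q [-19.1429   6.9015   9.0817  97.5548  13.6307 -19.147 ] pos [ 0.5209 -0.1097  0.2134] tilt x,y -0.5160109424135514 14.62503005008964 close az 89.27369711520828 pinch [ 0.5211 -0.1144  0.2315] F [ 0.2053 -2.5158 -0.9357] T [-0.5738  0.0001 -0.0621] 0.05158140793302788 0.8964614477008581
```

```bash
python3 -m jog '[[[0,0.02,0.005,0,0.6],[0,0,0,0,0.6]]]';python3 -m jog '[[[0,0.02,-0.03,0,0.6],[0,0.01,-0.04,0,0.6]]]';python3 tilt.py
```

```text
time: 9.3
ee_pos: [0.5209, -0.1095, 0.2135]
tcp_rot: [165.5, -0.7, 179.4]
wrist_force: [0.8, -6.2, -1.3]
opening: 0.0511
grasp_force: 3.4
time: 9.5
ee_pos: [0.5212, -0.1087, 0.211]
tcp_rot: [165.6, -0.6, 179.4]
wrist_force: [-1.7, -11.7, 5.3]
opening: 0.0512
grasp_force: 4.6
9.5 q [-18.9667   6.6818   8.5969  97.0864  13.5071 -18.8914] pos [ 0.5212 -0.1087  0.211 ] tilt x,y -0.41229330342197584 14.440617528895721 close az 89.23729547539604 pinch [ 0.5213 -0.1134  0.2291] F [ -1.6858 -11.696    5.2506] T [-2.2683  0.1459 -0.0629] 0.05117692891548535 4.635706935077906
```

```bash
python3 -m jog '[[[0,0.02,-0.03,0,0.6],[0,0.02,-0.03,0,0.6]]]';python3 -m jog '[[[0,0.03,-0.03,0,0.6],[0,0.02,-0.03,0,0.6]]]';python3 tilt.py
```

```text
time: 9.7
ee_pos: [0.5212, -0.1075, 0.208]
tcp_rot: [165.7, -0.6, 179.4]
wrist_force: [-0.9, -15.3, 5.3]
opening: 0.0514
grasp_force: 7.0
time: 9.9
ee_pos: [0.5212, -0.1054, 0.2047]
tcp_rot: [165.7, -0.6, 179.3]
wrist_force: [-1.6, -18.2, 4.5]
opening: 0.051
grasp_force: 8.0
9.9 q [-18.5782   6.3691   7.5893  96.2421  13.4172 -18.4339] pos [ 0.5212 -0.1054  0.2047] tilt x,y -0.4010117125981082 14.30488228458265 close az 89.19077351979891 pinch [ 0.5213 -0.11    0.2229] F [ -1.6147 -18.1569   4.5282] T [-3.6294  0.1439 -0.07  ] 0.05100826820076867 8.029662889894098
```

```bash
python3 - <<'E'
from h import *
s=camera("side");t=camera("top")
a=cv2.resize(s[150:270,210:350],None,fx=4,fy=4,interpolation=2);b=cv2.resize(t[150:240,270:360],None,fx=2.6,fy=2.6,interpolation=2)
c=np.zeros((480,800,3),np.uint8);c[:,:560]=a;c[:234,562:796]=b;cv2.imwrite("pics/c2.png",c);cv2.imwrite("pics/s2.png",s);cv2.imwrite("pics/t2.png",t)
E
python3 tilt.py
```

```text
10.0 q [-18.5671   6.3836   7.5623  96.2319  13.4499 -18.4409] pos [ 0.5212 -0.1051  0.2044] tilt x,y -0.4225674153200376 14.345692158364495 close az 89.20119968056001 pinch [ 0.5213 -0.1098  0.2225] F [  0.2231 -15.9123   1.5681] T [-3.3389 -0.0524 -0.1261] 0.050996976057943316 7.570623569190502
```

View pics/c2.png

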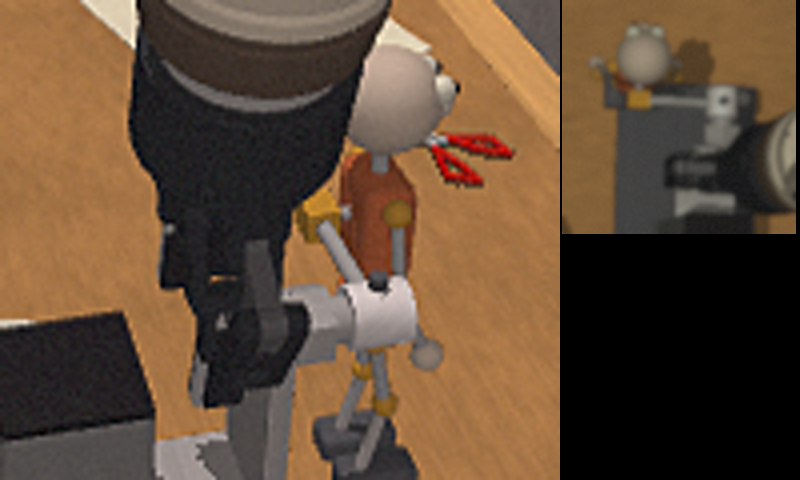

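The picture shows the puppet nearly upright and the rod (320,230) to (360,280 in the crop) close to level, so the head has turned with the pad. I now close the other pad, moving the tool back at the same rate so the near pad stays put.

```bash
python3 -m jog '[[[0,-0.03,-0.01,0,0.56],[0,-0.03,-0.01,0,0.52],[0,-0.03,-0.01,0,0.48]]]' 50;python3 tilt.py
```

```text
time: 10.3
ee_pos: [0.5212, -0.1102, 0.2036]
tcp_rot: [165.7, -0.5, 179.3]
wrist_force: [-1.0, -12.8, 7.3]
opening: 0.0412
grasp_force: 5.7
10.3 q [-19.0486   6.5806   7.6971  96.2188  13.3754 -18.8975] pos [ 0.5212 -0.1102  0.2036] tilt x,y -0.3715702716826803 14.294521000220842 close az 89.17982181495556 pinch [ 0.5213 -0.1148  0.2218] F [ -0.9893 -12.7998   7.2694] T [-2.5985  0.2096 -0.0676] 0.04118830644254528 5.728227540676016
```

```bash
python3 -m jog '[[[0,-0.03,-0.01,0,0.44],[0,-0.03,-0.01,0,0.40],[0,-0.02,-0.01,0,0.36],[0,-0.02,0,0,0.3],[0,0,0,0,0.2],[0,0,0,0,0.2],[0,0,0,0,0.2]]]' 60;python3 tilt.py; python3 - <<'E'
from h import *
s=camera("side");t=camera("top");cv2.imwrite("pics/s3.png",s);cv2.imwrite("pics/t3.png",t)
a=cv2.resize(s[150:270,210:350],None,fx=4,fy=4,interpolation=2);b=cv2.resize(t[155:215,280:360],None,fx=3,fy=3,interpolation=2)
c=np.zeros((480,800,3),np.uint8);c[:,:560]=a;c[:180,560:800]=b;cv2.imwrite("pics/c3.png",c)
E
```

```text
time: 11.0
ee_pos: [0.5213, -0.1157, 0.2027]
tcp_rot: [165.8, -0.5, 179.3]
wrist_force: [-2.2, -22.1, 9.6]
opening: 0.0286
grasp_force: 59.0
11.0 q [-19.5573   6.8003   7.8401  96.1931  13.2773 -19.3893] pos [ 0.5213 -0.1157  0.2027] tilt x,y -0.324903006329001 14.222078084636788 close az 89.16698381005392 pinch [ 0.5214 -0.1203  0.2208] F [ -2.1807 -22.072    9.604 ] T [-4.0842  0.4169 -0.0433] 0.0286468397974831 59.00150499190204
```

View pics/c3.png

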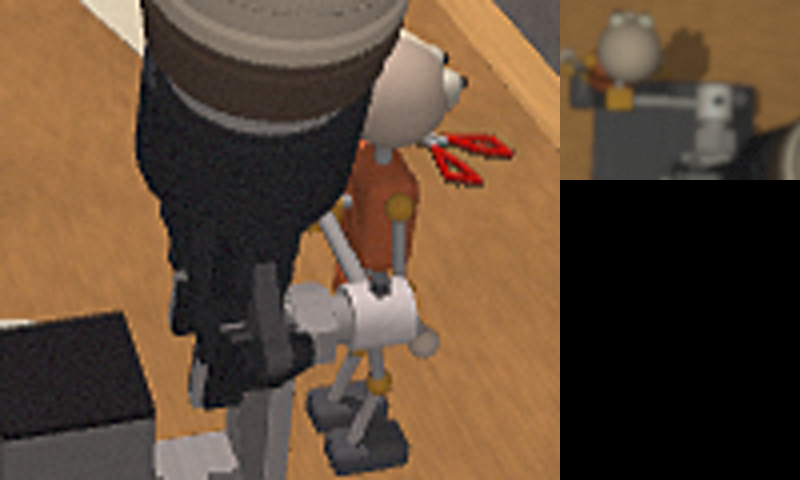

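Both pads hold the head, the rod runs (325,215)–(355,280) in the crop and the puppet looks upright. I relax the side load and check the angle against where a level rod should appear.

```bash
python3 -m jog '[[[0,-0.02,0,0,0.2],[0,-0.02,-0.01,0,0.2],[0,0,0,0,0.2]]]' 60;python3 tilt.py; python3 - <<'E'
from h import *
s=camera("side");t=camera("top");cv2.imwrite("pics/s4.png",s);cv2.imwrite("pics/t4.png",t)
a=cv2.resize(s[150:270,210:350],None,fx=5,fy=5,interpolation=2)
for th,col in((0,(0,255,0)),(.08,(0,0,255)),(-.08,(255,0,0))):
    P=[(.5285+.063,-.120+r*np.cos(th),.220-r*np.sin(th)) for r in(0,.09)]
    q=[((proj("side",p)-(210,150)+.5)*5-.5).round().astype(int) for p in P]
    cv2.line(a,tuple(map(int,q[0])),tuple(map(int,q[1])),col,1)
cv2.imwrite("pics/c4.png",a)
# head circle in the top view, boots
g=cv2.cvtColor(t,6);c=cv2.HoughCircles(cv2.medianBlur(cv2.resize(g[150:200,270:330],None,fx=6,fy=6,interpolation=2),5),3,1,100,param1=60,param2=15,minRadius=45,maxRadius=75)
print(c)
if c is not None:
  u,v=(c[0,0,:2]+.5)/6-.5+(270,150);print(ray("top",u,v,.272),ray("top",u,v,.26))
E
```

```text
time: 11.4
ee_pos: [0.5213, -0.1158, 0.2027]
tcp_rot: [165.5, -0.5, 179.4]
wrist_force: [-2.4, -11.6, 12.1]
opening: 0.0294
grasp_force: 59.0
11.4 q [-19.6745   6.8813   7.8958  96.2686  13.4903 -19.5923] pos [ 0.5213 -0.1158  0.2027] tilt x,y -0.3140575950838019 14.456538119469485 close az 89.23310597458344 pinch [ 0.5214 -0.1204  0.2208] F [ -2.417  -11.6472  12.0948] T [-1.8544  0.436  -0.0852] 0.029371263260092522 59.044918259605765
None
```

View pics/c4.png

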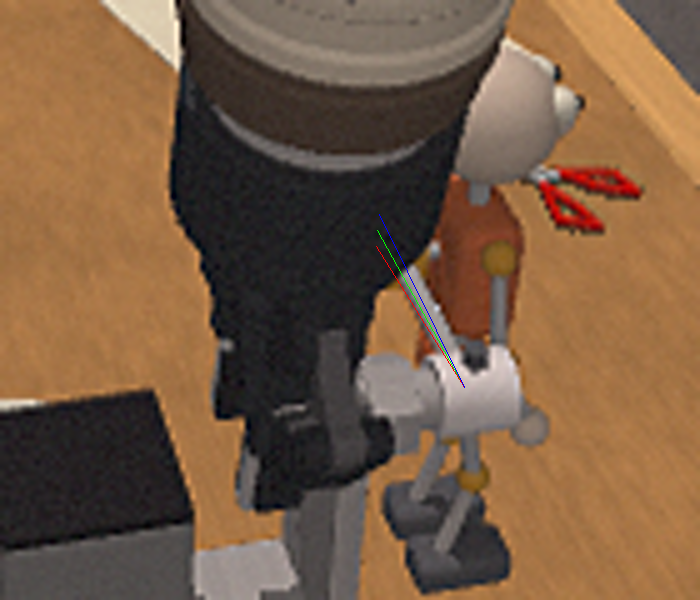

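```bash
python3 - <<'E'
from h import *
s=cv2.imread("pics/s4.png").astype(int);t=cv2.imread("pics/t4.png").astype(int)
# rod cross-sections in side: rows; print saturation profile
for v in range(203,222,2):
    print(v,[(int(s[v,u].max()-s[v,u].min()),int(s[v,u].mean())) for u in range(286,304)])
E
```

```text
203 [(1, 32), (11, 27), (8, 34), (4, 29), (6, 23), (4, 52), (7, 158), (57, 96), (102, 81), (77, 70), (68, 60), (56, 54), (72, 64), (57, 58), (56, 59), (76, 62), (79, 73), (82, 73)]
205 [(5, 31), (6, 30), (7, 26), (17, 41), (9, 131), (12, 154), (13, 160), (9, 153), (56, 93), (71, 56), (73, 60), (63, 48), (74, 62), (59, 58), (66, 58), (72, 65), (82, 72), (83, 72)]
207 [(17, 17), (68, 56), (106, 84), (107, 90), (33, 79), (3, 120), (11, 147), (14, 160), (7, 153), (37, 79), (77, 56), (58, 55), (68, 63), (68, 64), (69, 57), (70, 67), (86, 71), (77, 71)]
209 [(109, 134), (108, 127), (101, 127), (102, 128), (109, 124), (38, 85), (3, 121), (13, 146), (14, 156), (11, 154), (36, 78), (76, 38), (75, 56), (65, 64), (68, 64), (80, 67), (85, 70), (82, 72)]
211 [(103, 123), (104, 126), (105, 124), (102, 126), (105, 127), (113, 123), (35, 83), (3, 119), (11, 144), (13, 154), (9, 153), (19, 204), (77, 47), (68, 58), (79, 61), (73, 73), (84, 70), (80, 75)]
213 [(102, 119), (101, 122), (104, 123), (101, 121), (100, 122), (103, 121), (107, 117), (39, 80), (2, 120), (10, 143), (13, 154), (12, 152), (8, 139), (81, 47), (77, 66), (86, 68), (78, 74), (85, 70)]
215 [(98, 117), (97, 119), (100, 125), (102, 122), (99, 125), (98, 118), (100, 121), (104, 120), (21, 66), (4, 118), (9, 145), (14, 156), (11, 155), (3, 145), (75, 43), (83, 72), (88, 73), (87, 75)]
217 [(99, 116), (94, 111), (94, 115), (100, 122), (100, 119), (100, 119), (99, 120), (90, 111), (116, 76), (44, 73), (2, 121), (10, 143), (13, 153), (11, 154), (11, 131), (6, 94), (17, 86), (37, 69)]
219 [(106, 118), (103, 115), (103, 111), (104, 116), (107, 121), (102, 125), (102, 126), (82, 89), (83, 66), (111, 81), (52, 68), (3, 115), (7, 137), (12, 149), (13, 147), (12, 133), (61, 65), (3, 82)]
221 [(9, 131), (9, 131), (7, 131), (11, 132), (37, 127), (87, 124), (114, 120), (70, 62), (55, 69), (8, 136), (18, 189), (17, 201), (15, 195), (20, 197), (20, 199), (20, 208), (7, 118), (3, 36)]
```

```bash
python3 -m jog '[[[0,-0.01,0,0,0.2],[0,0,0,0,0.2],[0,0,0,0,0.2],[0,0,0,0,0.2],[0,0,0,0,0.2],[0,0,0,0,0.2],[0,0,0,0,0.2],[0,0,0,0,0.2]]]' 60;python3 tilt.py; python3 - <<'E'
from h import *
s=camera("side").astype(int);t=camera("top")
a=cv2.imread("pics/s4.png").astype(int);print("rod region change",np.abs(a-s)[200:222,286:340].mean(),np.abs(a-s)[160:200,305:340].mean(),"noise ref",np.abs(a-s)[280:330,400:460].mean())
t0=cv2.imread("pics/top0.png").astype(int);d=np.abs(t.astype(int)-t0);print("jar,bottle,tape",d[180:212,370:402].mean(),d[230:255,368:398].mean(),d[225:265,232:272].mean())
cv2.imwrite("pics/c5.png",cv2.resize(t[150:270,225:410],None,fx=4,fy=4,interpolation=2))
E
```

```text
time: 12.3
ee_pos: [0.5213, -0.1158, 0.2027]
tcp_rot: [165.5, -0.5, 179.4]
wrist_force: [-2.1, -9.4, 10.8]
opening: 0.0287
grasp_force: 59.0
12.3 q [-19.6931   6.9063   7.9151  96.2938  13.521  -19.6374] pos [ 0.5213 -0.1158  0.2027] tilt x,y -0.32739173061908694 14.495897225888205 close az 89.25325016416959 pinch [ 0.5214 -0.1205  0.2208] F [-2.0699 -9.3599 10.8311] T [-1.3867  0.4034  0.0031] 0.028733960908540763 59.00238530477509
rod region change 2.63327721661055 2.4454761904761906 noise ref 2.117
jar,bottle,tape 37.280598958333336 37.089333333333336 2.41875
```

View pics/c5.png

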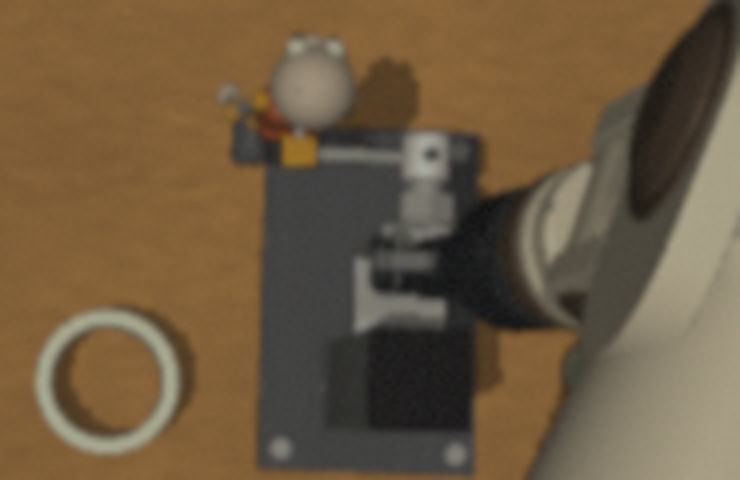

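The top view shows the rod (320–400,155) level-looking, the puppet head at (313,90), and the tape untouched at (107,380). Bottle and jar are hidden under the arm, which is well above them. One last check on the puppet head's position.

```bash
python3 - <<'E'
from h import *
print(ray("top",225+313.5/4-.5,150+90.5/4-.5,.272),"expect y ~-0.046")
print("clamp y now",ray("top",225+299.5/4-.5,150+150.5/4-.5,.22), "boss",ray("top",225+425/4-.5,150+155/4-.5,.234))
E
```

```text
[ 0.6208 -0.0484  0.272 ] expect y ~-0.046
clamp y now [ 0.5943 -0.0466  0.22  ] boss [ 0.5916 -0.1182  0.234 ]
```

```bash
python3 - <<'E'
from h import *
from scipy.optimize import least_squares
H=np.array([.5285,-.1203,.220])
def circ(im,c0,r0,angs):
    # strongest radial edge along rays, then robust circle fit
    g=cv2.GaussianBlur(im,(3,3),0).astype(np.float32);P=[]
    for a in np.radians(angs):
        rr=np.arange(.55*r0,1.5*r0,.1);mx=(c0[0]+rr*np.cos(a)).astype(np.float32)[None];my=(c0[1]+rr*np.sin(a)).astype(np.float32)[None]
        v=cv2.remap(g,mx,my,1)[0];e=np.abs(v[8:]-v[:-8]).sum(1);k=e.argmax()+4;P.append((mx[0,k],my[0,k]))
    P=np.array(P);f=least_squares(lambda p:np.hypot(*(P-p[:2]).T)-p[2],[*c0,r0],loss='soft_l1',f_scale=.3);return f.x,np.median(np.abs(f.fun))
def tri(a,b):
    A=[];B=[]
    for n,(u,v) in(("top",a),("side",b)):
        o=np.array(camera_params(n)["T"])[:3,3];d=ray(n,u,v,0)-o;d/=np.linalg.norm(d);M=np.eye(3)-np.outer(d,d);A.append(M);B.append(M@o)
    X=np.linalg.lstsq(np.vstack(A),np.hstack(B),rcond=None)[0];return X,proj("side",X)-b
al=np.arange(0,360,5)
for tn,sn,ct,cs,sa in(("top0","side0",(293.2,174.6),(302.2,186),al),("t4","s4",(302.8,172),(311.5,171),np.arange(-35,115,4))):
    T=cv2.imread(f"pics/{tn}.png");S=cv2.imread(f"pics/{sn}.png")
    a,ea=circ(T,ct,10,al if tn=="top0" else al);b,eb=circ(S,cs,13,sa)
    X,e=tri(a[:2],b[:2]);d=X-H;print(a,ea,b,eb,X,e,"r",np.hypot(d[1],d[2]),"ang",np.degrees(np.arctan2(d[2],d[1]+.001)))
E
```

```text
[293.2586 173.9084   8.7646] 0.4067083100298392 [303.3972 186.3507  14.4042] 1.6001202200208313 [ 0.6239 -0.0307  0.2358] [-0.7063  0.0866] r 0.09102205029327066 ang 9.87510319731619
[302.5393 172.1261   9.2524] 0.5049369272255335 [313.193  175.3289  11.6632] 0.7717802323548222 [ 0.6265 -0.0497  0.2707] [-3.2806  0.3954] r 0.08696794980668715 ang 35.308223305416796
```

```bash
python3 -c "
from workcell import ticket
print(ticket.job_done())"
```

```text
the job is handed in; nothing more can be done
None
```

Job handed in: the gripper holds the hex head at 59 N with the rig arm level to within about 3° by camera (perhaps slightly past level); I did not see it touch the puppet, rig arm or tape roll, and the bottle and jar were hidden under the arm, so I could not re-check them.

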